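# Set the power feeder's sprung direction knob and lock it

## Robot

A 6-joint arm with a two-finger parallel gripper is mounted at the origin on the work surface. World frame = base frame: x ahead of the robot, y to its left, z up, the work surface at z = 0. Lengths are in m, angles in rad, forces in N, time in s.
With the tool pointing down it reaches from about 0.25 to 0.725 m from the base axis. Payload 4 kg.
Tool frame: the origin (TCP) lies midway between the tips of the shut fingers; the grasp point (between the pads) lies 19 mm behind it; z points along the fingers, y is the line along which they close (so a half turn about z gives the same grasp; the last joint's range is limited). The gripper opens to 85 mm and grips with 20 to 120 N. Pads are 22 mm wide; open, the fingers measure 114 mm over their backs; the gripper's body (76 mm by 85 mm) begins 54 mm behind the grasp point. The pads swing forward as they close: fully open they stand 13 mm farther back than shut.
Start: joints at [1.135, 0.241, 0.005, 1.335, 0, 1.571], TCP at [0.211, 0.453, 0.201] pointing down, gripper open.
Joint ranges: [-2.72, 2.72], [-1.05, 1.87], [-1.09, 1.28], [-1.99, 2.15], [-1.42, 1.44], [-3.14, 3.14]. Speed limits (rad/s): [2.79, 2.79, 3.14, 3.14, 3.14, 3.14].

## Interface

Orientations are given as a unit quaternion [x, y, z, w].
In Python, from workcell import get_obs, camera, job_done, silhouettes gives the robot as it stands. The module is installed in compiled form; this text tells all that it offers.
- The arm moves only by the tool drive_tool, never from a script. Its argument "increments" is a list of rows, each a list of 3 entries, a list of its own where there are three numbers: the shift along the world's x, y, z in mm, then the turn, a rotation vector about the world's x, y, z in degrees, then the opening, from 0 (shut) to 1 (fully open). A call has 1 to 8 rows; each row shifts and turns the commanded pose from where the row before left it; what a row does not reach is not made up. A row lasts 1/12 s, in which the tool goes at most 41.7 mm and 7.16 degrees, less where a joint would pass 70% of its speed; a pose out of reach is approached as far as the arm can. A call is refused whole if a number of a shift passes 41.7 or a number of a turn 7.16, either way. A call with a gripper value outside its range is refused whole. The fingers move at their own pace and stop on an object; the grip force is fixed at half the most. Time passes only in rows, so rows that do not move let the fingers close. It gives the time, the measured TCP pose, the force, the opening and the grip force at its end, in the units of the state.
- get_obs(): the state, without advancing time (a new reading comes with each control period).
- camera(name): name is "scene" or "top"; returns a dict with "image" (384x512x3 uint8, red, green, blue), "K" (3x3 intrinsics, pixels), "k1" (the pictures are not rectified: a ray, as slopes to the right and down, at radius r is drawn at 1 + k1 r^2 times it, then the intrinsics apply), "view" (4x4, takes a point from world to camera coordinates). Camera axes: x right, y down, z forward; pixel columns grow to the right and rows downward; lengths in m; the calibration is good to about 2 mm. A picture is of the moment at which its call begins. There is no depth.
- job_done(): hands the job in; it is judged then, once.
Trained networks look in a picture, given as the dict that the camera call returned (one of the last four; its "shot" number tells which), for a name from the list of things; names that differ only in an ending like _2 or _b are one class to them, and where a whole thing is asked for, a point or a joint stands for the part that bears it (a point fixed in the world has none). Each returns a list of dicts, best first, with "conf" (0 to 1); they miss things now and then, are a little off and sometimes report something else, mostly with a low value. They report only what shows in the picture. A call takes as long as a camera call.
- silhouettes(query, picture): "region" (384x512 bool, what is visible of it) and "bbox" ([left, top, right, bottom] in pixels, round what is visible of it).
The state is a dict: "clock": time; "joint_pos": joint angles; "joint_vel": joint speeds; "tau": joint torques, N m; "eef_pos": TCP position; "tool_rot": TCP orientation; "ft_force": force on the tool from outside, world axes, zero at the start; "ft_torque": the same for the moment, N m; "grip_width": finger opening in m; "grasp_force": force on a finger pad.
Only numpy, scipy, OpenCV 4.12 (cv2) and the standard library are available. Lean on these libraries where they do the work, as an engineer would, in place of code of your own. Each camera call takes 0.05 s, during which the arm holds its last target. There are 200 camera calls.

## Task

Set the power feeder to run towards the end where the moulding blank lies: pull the sprung knob up out of its neutral gate, turn its pointer towards that end, and feel for the notch there until the knob drops fully home by its spring, without forcing its pin against the notched plate. Then swing the keeper latch all the way over the knob's skirt to lock it, and let go. Leave everything else on the bench where it is.

Things in the scene. Friction and masses are not known exactly. Their poses are not given: they have to be found in the camera images.
- feeder: power feeder fixed to the bench: grey gear housing 210 (x) by 250 (y) mm, its flat top 110 mm up, on a steel bed 230 x 360 x 20 mm with a rubber roller at either end (+y, -y). Origin at bench level straight below the knob's axis; z up, +y its left end, -y its right end, -x its side nearest the robot; yawed up to 0.35 rad
- knob_grip (a point): on the vertical axis of the black selector knob, 144 mm above the bench when the knob is home; it rises with the knob. The knob: round skirt 96 mm across, 6 thick, its top 126 mm up when home, with an upright bar grip 60 mm long, 14 thick, its top 160 mm up. Site x runs along the bar, its -x end is the pointer (small nib). It cannot shift sideways, only lift and turn
- knob (a joint): turn of the knob (rad): 0 with the pointer to the feeder's -x; positive clockwise from above (pointer swings to the feeder's left, +y), negative to its right; ends +-1.5; friction 0.12 N m. Starts in the neutral gate, within +-0.10. One narrow notch each side, nominally at +1.0 and -1.0; the true place is up to 0.25 off (see the pin)
- knob_pin (a point): lower end of the 7 mm steel pin under the skirt, 42 mm from the knob's axis below the pointer. The notched plate it drops into is hidden under the skirt and sits turned by up to 0.25 rad either way (both notches alike), not measured: feel for the notch; play in it 0.024 rad each side. From 0.35 to the notch, and beyond it to 1.5, the pin rides on flat plate
- knob_lift (a joint): height of the knob above fully home (m), 0 to 0.014. A spring pulls it down, 6 N at home to 12 N at full lift; the fall is damped. Pin clear of the plate above 0.008; riding on flat plate about 0.0075; home in gate or notch 0. With the fingers loosened 1 mm each side of the bar they still turn it, and it drops by itself when the pin meets a notch. More than 30 N on the pin is forcing it
- keeper (a joint): keeper latch: level steel blade 12 mm wide, 6 thick, top 133.5 mm up, pivoting about a vertical axis. 0: aside, blade pointing to the feeder's +y; grows anticlockwise from above to its stop at 1.5 (blade to -x, its end over the skirt's edge, 34 mm from the knob's axis). Starts at 0 to 0.25, stays where left (friction 0.05 N m). It passes over the skirt only when the knob is home
- keeper_post (a point): on the axis of the keeper's upright round post, 12 mm diameter, 28 mm from the pivot along the blade, top 164.5 mm above the bench; the point is 151.5 mm up. Push or pinch it to swing the keeper. Site +y points from the pivot along the blade
- keeper_pivot (a point): axis of the keeper's pivot, 90 mm from the knob's axis on the feeder's +x side (away from the robot), 135 mm above the bench
- rib_left (a point): raised rib on the housing, 14 x 4 x 3 mm, 62 mm from the knob's axis: where the pointer stands at +1.0, the nominal left notch
- rib_right (a point): raised rib on the housing, 14 x 4 x 3 mm, 62 mm from the knob's axis: where the pointer stands at -1.0, the nominal right notch
- blank: loose moulding blank, plain pale timber strip 190 mm long, 45 wide, 32 high with a stepped top; lies beside one end of the feeder, at its left (+y of the feeder) or its right (-y). It shows which way to turn the knob. Origin: centre of its underside; length along its y. Not to be moved
- bun_foot: loose turned wooden furniture foot, 68 mm across, 64 high, on the side of the feeder where the blank is not. Origin: centre of its underside. Bystander, not to be moved
- wedge: loose flat wooden offcut 30 x 55 x 14 mm lying on top of the feeder's housing, near its robot-side left corner. Origin: centre of its underside. Bystander
- screwdriver: loose screwdriver 200 mm long lying on the bench. Bystander
- mallet: loose wooden-headed mallet 260 mm long lying on the bench. Bystander
- rosette: loose carved wooden disc, 90 mm across, 18 high, on the bench beyond the feeder. Bystander
- glue: loose standing white glue bottle, 56 mm across, 150 high, on the bench beyond the feeder. Bystander
- brush: loose brush 190 mm long lying on the bench. Bystander

How it is judged:
On the way, in this order (a step that is already met when the one before it is completed fails the run):
1. the knob is pulled up and turned out of its neutral gate (value of joint knob_lift above 0.006 m and (value of joint knob above 0.3 rad or value of joint knob below -0.3 rad)), for 0.05 s.
2. the knob has dropped fully home in the notch on the blank's side (((y of blank in the frame of feeder above 0 m and value of joint knob above 0.5 rad) or (y of blank in the frame of feeder below 0 m and value of joint knob below -0.5 rad)) and value of joint knob_lift below 0.002 m), for 0.2 s.
3. the keeper is swung over the skirt with the knob still home (all of step 2 and value of joint keeper above 1.3 rad), for 0.2 s.
At the end, for the whole second after the job is handed in: the knob is fully home (lift under 2 mm) in the notch on the side where the blank lies (turned more than 0.5 rad that way), and the keeper is swung over the skirt (above 1.3 rad of its 1.5) (all of step 3); the robot touches nothing.
It fails at once if the knob's pin is forced against the notched plate (over 30 N) (contact force between knob and feeder above 30 N).
It fails at once if the keeper is closed before the knob is home in the notch (value of joint keeper above 1 rad and not (((y of blank in the frame of feeder above 0 m and value of joint knob above 0.5 rad) or (y of blank in the frame of feeder below 0 m and value of joint knob below -0.5 rad)) and value of joint knob_lift below 0.004 m)).
It fails at once if a bystander is disturbed (moved more than 30 mm) (distance of any of blank, bun_foot, wedge, screwdriver, mallet, rosette, glue, brush from where it was at the start of the episode above 0.03 m).
It also fails if it takes over 67 s, if anything falls off the work surface, if the arm or the gripper's body presses on something with over 40 N, if the wrist force passes 120 N, or if a joint passes its speed limit or range.

## Working session

There is one attempt and no reset: what is moved stays moved. The work goes in short steps, Python scripts to look and compute and a tool call to move; the robot and the scene stay as the last step left them, time stands still between calls to the robot, and variables do not carry over. Pictures are saved under pics/ and viewed, at most 10 in all, crops included, and the job is handed in when it is done.

Besides the shell and the picture viewer there is one more tool, called as name([rows], argument=value, ...), one row to a line, values as JSON. drive_tool: Moves the arm, as the interface text tells. Its arguments: {"type":"object","properties":{"increments":{"type":"array"}},"required":["increments"]}

```bash
mkdir -p pics; cat > h.py <<'E'
import numpy as np, cv2, pickle
from workcell import *
def proj(c,P):
    P=np.atleast_2d(P); V=np.array(c["view"]); q=P@V[:3,:3].T+V[:3,3]; s=q[:,:2]/q[:,2:]
    s=s*(1+c["k1"]*(s**2).sum(1,keepdims=True)); K=np.array(c["K"]); return s*[K[0,0],K[1,1]]+K[:2,2]
def ray(c,uv):
    K=np.array(c["K"]); d=(np.array(uv,float)-K[:2,2])/[K[0,0],K[1,1]]; s=d.copy()
    for _ in range(20): s=d/(1+c["k1"]*(s@s))
    V=np.array(c["view"]); R=V[:3,:3]; return -R.T@V[:3,3], R.T@np.array([s[0],s[1],1])
def atz(c,uv,z):
    o,d=ray(c,uv); return o+d*(z-o[2])/d[2]
def tri(c1,u1,c2,u2):
    o,d=ray(c1,u1);p,e=ray(c2,u2); t=np.linalg.lstsq(np.c_[d,-e],p-o,rcond=None)[0]
    a=o+t[0]*d;b=p+t[1]*e; return (a+b)/2,np.linalg.norm(a-b)
def save(c,n): cv2.imwrite(n,c["image"][:,:,::-1])
E
python3 - <<'E'
from h import *
cs={n:camera(n) for n in("scene","top")}
for n,c in cs.items():
    print(n,np.round(np.linalg.inv(c["view"])[:3,3],3),c["k1"],np.array(c["K"])[0,0]); save(c,f"pics/{n}0.png")
    for q in["feeder","knob_grip","keeper_post","rib_left","rib_right","blank","bun_foot","wedge"]:
        for s in silhouettes(q,c)[:2]:
            r=s["region"];v,u=np.nonzero(r); print(q,round(s["conf"],2),np.round(s["bbox"]),len(u),np.round([u.mean(),v.mean()],1))
pickle.dump(cs,open("c0.pkl","wb"))
E
```

```text
scene [ 1.073 -1.027  0.865] 0.024215424740828932 479.245241753604
feeder 0.56 [193. 162. 324. 255.] 7674 [257.7 204.4]
knob_grip 0.81 [242. 162. 271. 185.] 534 [258. 175.]
knob_grip 0.38 [300. 150. 318. 171.] 315 [307.8 158.5]
keeper_post 0.46 [281. 171. 293. 188.] 102 [286.4 177.6]
rib_left 0.84 [192. 162. 323. 259.] 7557 [257.6 204.3]
rib_right 0.59 [188. 159. 324. 257.] 7642 [257.3 204.3]
blank 0.97 [156. 238. 223. 284.] 1218 [188.7 258.7]
blank 0.73 [117. 224. 131. 274.] 569 [123.3 251.6]
bun_foot 0.83 [300. 144. 319. 170.] 328 [308.4 158.3]
top [ 0.362 -0.017  1.173] -0.005473832880938382 388.2627097290198
feeder 0.97 [168. 141. 296. 236.] 9154 [232.3 187.3]
knob_grip 0.73 [117. 165. 145. 191.] 421 [129.8 178. ]
knob_grip 0.71 [213. 168. 243. 204.] 929 [229.3 185.4]
keeper_post 0.64 [214. 148. 240. 159.] 137 [226.6 153.3]
rib_left 0.7 [164. 142. 298. 236.] 9190 [232.3 187.4]
rib_left 0.43 [250.  96. 268. 128.] 482 [258.8 113.5]
rib_right 0.71 [183. 195. 203. 210.] 236 [193.7 202. ]
rib_right 0.7 [167. 143. 297. 241.] 9201 [232.2 187.3]
blank 0.71 [296. 192. 360. 229.] 1005 [327.5 210.5]
bun_foot 0.84 [120. 164. 144. 193.] 413 [129.4 177.9]
wedge 0.64 [185. 195. 205. 211.] 218 [193.3 201.5]
wedge 0.48 [214. 170. 244. 202.] 920 [228.9 185.5]
```

```bash
python3 - <<'E'
from h import *
cs=pickle.load(open("c0.pkl","rb"))
t=cv2.resize(cs["top"]["image"][130:250,150:310],None,fx=5,fy=5,interpolation=cv2.INTER_CUBIC)
s=cv2.resize(cs["scene"]["image"][145:265,180:340],None,fx=5,fy=5,interpolation=cv2.INTER_CUBIC)
save({"image":t},"pics/t1.png");save({"image":s},"pics/s1.png")
E
```

```text
(no output)
```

View pics/top0.png

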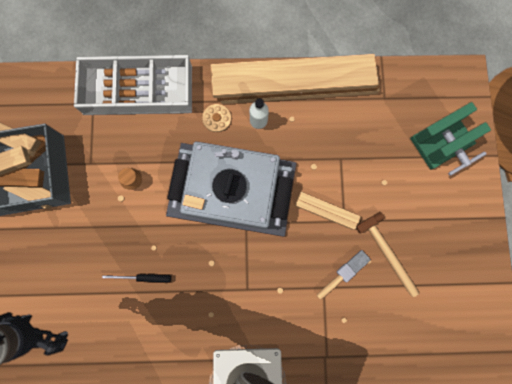

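View pics/t1.png

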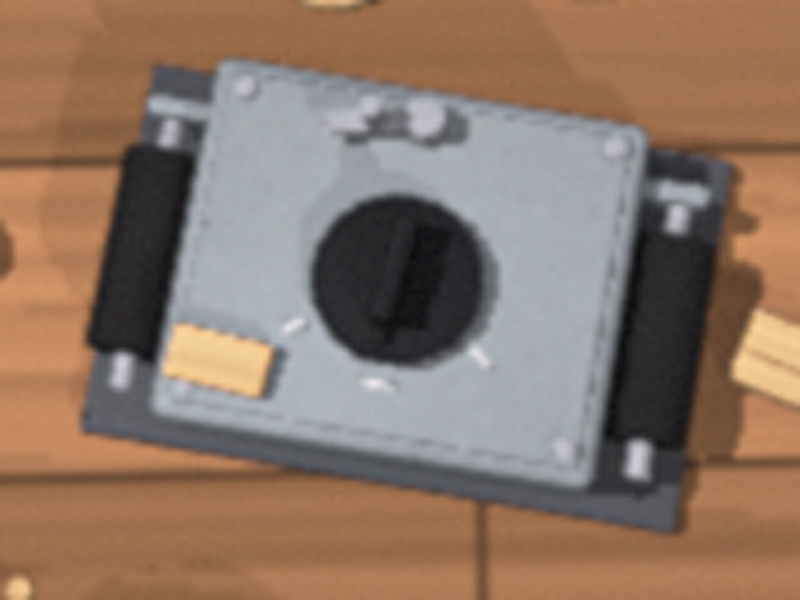

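View pics/s1.png

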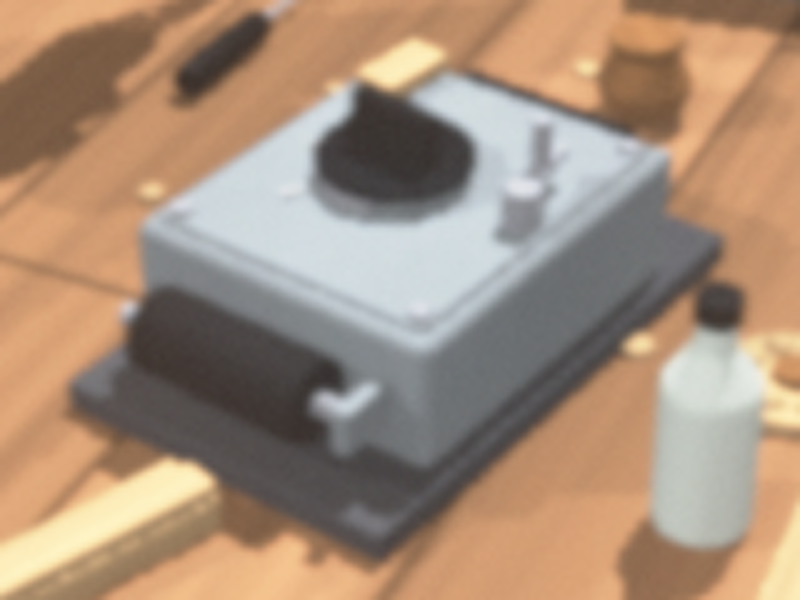

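The blank lies on the image's right of the feeder (-y), at about (328,210) in the top view, so the knob turns negative (anticlockwise). Knob skirt centre is near (230,186) top and (259,176) scene. The keeper pivot is near (235.5,154) and its post near (224,152) in the top view.

```bash
python3 - <<'E'
from h import *
cs=pickle.load(open("c0.pkl","rb")); t,s=cs["top"],cs["scene"]
T=lambda x,y:((x+.5)/5+150-.5,(y+.5)/5+130-.5); S=lambda x,y:((x+.5)/5+180-.5,(y+.5)/5+145-.5)
C=np.array([atz(t,T(*p),.11)[:2] for p in[(220,60),(647,128),(590,490),(153,413)]])
print("corners",C.round(4).tolist(),"edges",np.linalg.norm(C-np.roll(C,-1,0),axis=1).round(3),C.mean(0).round(4))
for i,j in[(0,1),(3,2),(0,3),(1,2)]:
    d=C[j]-C[i]; print(np.arctan2(d[1],d[0]))
print("skirt top z", atz(t,T(397,279),.126), "scene",atz(s,S(394,150),.126), tri(t,T(397,279),s,S(394,150)))
print("pivot",tri(t,T(428,118),s,S(523,187)), "post",tri(t,T(372,103),s,S(543,125)),atz(t,T(372,103),.1645),atz(s,S(543,125),.1645))
print("ribs",[atz(t,T(*p),.113)[:2].round(4).tolist() for p in[(294,325),(378,384),(480,357)]])
# dark mask for the skirt in top
g=t["image"].max(2); m=np.zeros(g.shape,np.uint8); m[165:208,208:252]=(g[165:208,208:252]<80)
n,l,st,ce=cv2.connectedComponentsWithStats(m); k=1+st[1:,4].argmax()
c,_=cv2.findContours((l==k).astype(np.uint8),0,1); e=cv2.fitEllipse(c[0]);print(e, atz(t,e[0],.126))
# yaw hypothesis check overlays
E
```

```text
corners [[0.6822, 0.1367], [0.6379, -0.1034], [0.435, -0.0656], [0.4825, 0.1732]] edges [0.244 0.206 0.243 0.203] [0.5594 0.0352]
-1.753289314521809
-1.7672818160261459
2.961113004787879
2.9573235664109108
skirt top z [0.55155749 0.03754118 0.126     ] scene [0.55044571 0.0379351  0.126     ] (array([0.55113736, 0.0373163 , 0.12662368]), np.float64(0.0007131220941429298))
pivot (array([0.6395932 , 0.01907711, 0.13590299]), np.float64(0.0007861937054394722)) post (array([0.64034804, 0.04733996, 0.16160075]), np.float64(0.0020003141813832006)) [0.64044349 0.04767297 0.1645    ] [0.64146877 0.04201308 0.1645    ]
ribs [[0.5293, 0.0953], [0.4955, 0.0494], [0.5093, -0.0069]]
((229.38458251953125, 185.58143615722656), (32.57889175415039, 33.53147506713867), 103.84606170654297) [0.55103126 0.03649629 0.126     ]
```

```bash
python3 - <<'E'
from h import *
from scipy.spatial.transform import Rotation as R
o=get_obs(); print(o["eef_pos"],R.from_quat(o["tool_rot"]).as_matrix().round(3).tolist(),o["grip_width"],o["joint_pos"],o["ft_force"],o["ft_torque"])
cs=pickle.load(open("c0.pkl","rb"))
from scipy.ndimage import map_coordinates as mc
ax=np.array([.551,.037])
for n,c in cs.items():
    g=cv2.cvtColor(c["image"],cv2.COLOR_RGB2GRAY).astype(float)
    res=[]
    for a in np.arange(-.45,.08,.01):
      best=[]
      for off in np.arange(-.02,.0201,.001):
        d=np.array([np.cos(a),np.sin(a)]);nn=np.array([-d[1],d[0]])
        L=np.linspace(-.026,.026,60)[:,None]
        f=lambda k:np.c_[ax+L*d+k*nn,np.full(60,.16)]
        u,v=[proj(c,f(off+e))[:,::-1].T for e in(-.0013,.0013)]
        best.append((mc(g,v,order=3)-mc(g,u,order=3)).mean())
      best=np.array(best); res+= [(best.max(),a,-.02+.001*best.argmax(),1),(-best.min(),a,-.02+.001*best.argmin(),-1)]
    for sg in(1,-1):
      r=sorted([x for x in res if x[3]==sg],reverse=True)[:4]; print(n,sg,np.round(r,3).tolist())
k=cs["top"]["image"][165:210,205:255].astype(float); k=np.clip(k*3,0,255).astype(np.uint8)
k2=cs["scene"]["image"][158:192,238:280].astype(float); k2=np.clip(k2*3,0,255).astype(np.uint8)
f=lambda a:cv2.resize(a,(400,400*a.shape[0]//a.shape[1]),interpolation=cv2.INTER_CUBIC)
a,b=f(k),f(k2); h=min(len(a),len(b)); save({"image":np.hstack([a[:h],b[:h]])},"pics/k.png")
E
```

```text
[0.21105295 0.45326133 0.20101104] [[-0.907, 0.422, -0.0], [0.422, 0.907, 0.0], [0.0, 0.0, -1.0]] 0.08537656406180943 [1.13500059e+00 2.40574358e-01 4.97843876e-03 1.33520002e+00
 2.78783645e-05 1.57080774e+00] [ 0.53427542 -0.28365656  0.65243636] [-0.01513789  0.00462708 -0.05848582]
scene 1 [[28.086, -0.33, 0.005, 1.0], [28.072, -0.34, 0.005, 1.0], [28.058, -0.32, 0.005, 1.0], [28.017, -0.35, 0.005, 1.0]]
scene -1 [[9.632, -0.45, -0.019, -1.0], [9.39, -0.44, -0.019, -1.0], [9.148, -0.43, -0.019, -1.0], [8.907, -0.42, -0.02, -1.0]]
top 1 [[12.068, -0.29, -0.005, 1.0], [12.051, -0.3, -0.005, 1.0], [12.011, -0.28, -0.005, 1.0], [11.96, -0.31, -0.005, 1.0]]
top -1 [[4.976, -0.28, 0.005, -1.0], [4.972, -0.27, 0.005, -1.0], [4.933, -0.29, 0.005, -1.0], [4.924, -0.26, 0.005, -1.0]]
```

View pics/k.png

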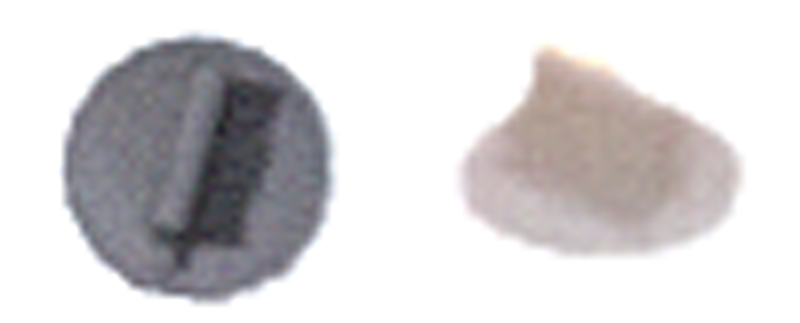

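```bash
python3 - <<'E'
from h import *
cs=pickle.load(open("c0.pkl","rb"));c=cs["top"]
from scipy.ndimage import map_coordinates as mc
g=cv2.GaussianBlur(cv2.cvtColor(c["image"],cv2.COLOR_RGB2GRAY).astype(float),(0,0),.6)
ax=np.array([.551,.037]);a=-.25;d=np.array([np.cos(a),np.sin(a)]);nn=np.array([-d[1],d[0]])
ks=np.arange(-.016,.0161,.0005)
for lo,hi,sg in((-.014,.002,1),(-.002,.014,-1)):
  P=[];
  for l in np.arange(-.025,.0251,.0025):
    pr=mc(g,proj(c,np.c_[ax+l*d+ks[:,None]*nn,np.full(len(ks),.16)])[:,::-1].T,order=3)
    gr=np.gradient(pr)*sg; m=(ks>=lo)&(ks<=hi); w=np.clip(gr,0,None)*m; w=w*(w>.5*w.max()); P.append((l,(w*ks).sum()/w.sum()))
  P=np.array(P); print(P[:,1].round(4)); 
  for sl in(slice(None),slice(2,-2)):
    f=np.polyfit(P[sl,0],P[sl,1],1); print("angle",a+np.arctan(f[0]),"off",f[1],"res",np.std(P[sl,1]-np.polyval(f,P[sl,0])))
E
```

```text
[-0.0031 -0.0027 -0.0029 -0.0033 -0.0034 -0.0037 -0.0034 -0.0034 -0.004
 -0.004  -0.0038 -0.0039 -0.0037 -0.0039 -0.0051 -0.0044 -0.0045 -0.0052
 -0.005  -0.005  -0.0039]
angle -0.2894981855070919 off -0.003910463234092273 res 0.00037247092127421833
angle -0.29581084720465994 off -0.0039665151478435546 res 0.00030249285266333134
[0.007  0.0062 0.006  0.0057 0.0063 0.0058 0.0048 0.0042 0.0045 0.0052
 0.0055 0.0058 0.0048 0.0048 0.0052 0.0053 0.0049 0.0047 0.0048 0.0055
 0.0051]
angle -0.27562989259246534 off 0.005337283624192877 res 0.000554530190887712
angle -0.2728400057712858 off 0.005191333163504065 res 0.000496069535705247
```

drive_tool([
  [[21.2,-26,3],[0,0,0.54],1],
  [[21.2,-26,3],[0,0,0.54],1],
  [[21.2,-26,3],[0,0,0.54],1],
  [[21.2,-26,3],[0,0,0.54],1],
  [[21.2,-26,3],[0,0,0.54],1],
  [[21.2,-26,3],[0,0,0.54],1],
  [[21.2,-26,3],[0,0,0.54],1],
  [[21.2,-26,3],[0,0,0.54],1],
])

```text
clock: 1.57
eef_pos: [0.3815, 0.2439, 0.2254]
tool_rot: [0.179, 0.984, 0.0, 0.0]
ft_force: [0.8, -0.3, 0.0]
grip_width: 0.0853
grasp_force: 0.0
```

drive_tool([
  [[21.3,-26,0],[0,0,0.54],0.8],
  [[21.3,-26,0],[0,0,0.54],0.7],
  [[21.3,-26,0],[0,0,0.54],0.6],
  [[21.3,-26,0],[0,0,0.54],0.6],
  [[21.3,-26,0],[0,0,0.54],0.6],
  [[21.3,-26,0],[0,0,0.54],0.6],
  [[21.3,-26,0],[0,0,0.54],0.6],
  [[21.3,-26,0],[0,0,0.54],0.6],
])

```text
clock: 2.23
eef_pos: [0.5519, 0.0358, 0.2251]
tool_rot: [0.142, 0.99, 0.0, 0.0]
ft_force: [1.4, 1.3, 0.0]
grip_width: 0.0509
grasp_force: 0.0
```

drive_tool([
  [[0,0,0],[0,0,0],0.6],
  [[0,0,0],[0,0,0],0.6],
])

```text
clock: 2.4
eef_pos: [0.5517, 0.0358, 0.2243]
tool_rot: [0.144, 0.99, -0.0, -0.0]
ft_force: [-0.2, -0.4, 0.6]
grip_width: 0.0513
grasp_force: 0.0
```

```bash
cat > st.py <<'E'
from h import *
from scipy.spatial.transform import Rotation as R
o=get_obs(); M=R.from_quat(o["tool_rot"]).as_matrix()
print("t",round(o["clock"],2),"pos",o["eef_pos"].round(4),"yaw",round(np.arctan2(M[1,0],M[0,0]),3),"zax",M[:,2].round(3),"w",round(o["grip_width"],4),"gf",round(o["grasp_force"],1),"F",np.round(o["ft_force"],1),"T",np.round(o["ft_torque"],2),"q",np.round(o["joint_pos"],2))
E
python3 st.py
```

```text
t 2.4 pos [0.5517 0.0358 0.2243] yaw 2.853 zax [-0.001  0.    -1.   ] w 0.0513 gf 0.0 F [-0.2 -0.4  0.6] T [-0.05 -0.    0.06] q [0.06 0.34 0.2  1.43 0.   0.35]
```

drive_tool([
  [[-0.6,1,-30],[0,0,0.2],0.5],
  [[0,0,-30],[0,0,0],0.45],
  [[0,0,-18],[0,0,0],0.4],
  [[0,0,-10],[0,0,0],0.35],
  [[0,0,-2],[0,0,0],0.3],
  [[0,0,0],[0,0,0],0.28],
  [[0,0,0],[0,0,0],0.26],
  [[0,0,0],[0,0,0],0.25],
])

```text
clock: 3.07
eef_pos: [0.5517, 0.0386, 0.1368]
tool_rot: [0.14, 0.99, 0.0, 0.002]
ft_force: [0.6, 0.1, -0.2]
grip_width: 0.0213
grasp_force: 0.0
```

```bash
python3 st.py; python3 - <<'E'
from h import *
cs={n:camera(n) for n in("scene","top")}
a=cv2.resize(cs["scene"]["image"][110:210,200:320],(480,400),interpolation=cv2.INTER_CUBIC)
b=cv2.resize(cs["top"]["image"][140:240,200:270],(280,400),interpolation=cv2.INTER_CUBIC)
save({"image":np.hstack([a,b])},"pics/g1.png")
E
```

```text
t 3.07 pos [0.5517 0.0386 0.1368] yaw 2.861 zax [ 0.003  0.    -1.   ] w 0.0213 gf 0.0 F [ 0.6  0.1 -0.2] T [-0.04 -0.   -0.01] q [0.07 0.38 0.02 1.22 0.   0.35]
```

View pics/g1.png

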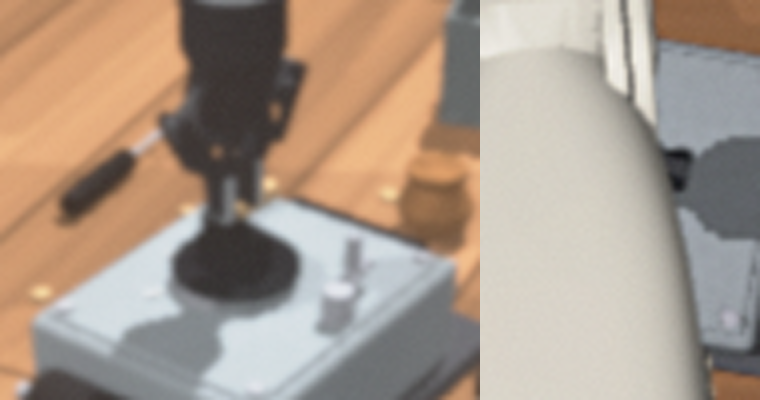

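The fingers straddle the bar at (232,190) in the scene crop, with no contact yet. I'll close slowly and watch the force.

drive_tool([
  [[-0.5,-1.3,-2],[0,0,0],0.23],
  [[0,0,0],[0,0,0],0.21],
  [[0,0,0],[0,0,0],0.2],
  [[0,0,0],[0,0,0],0.19],
  [[0,0,0],[0,0,0],0.18],
  [[0,0,0],[0,0,0],0.18],
])

```text
clock: 3.67
eef_pos: [0.55, 0.037, 0.133]
tool_rot: [0.14, 0.99, 0.0, -0.0]
ft_force: [0.5, 0.1, -0.4]
grip_width: 0.0154
grasp_force: 0.0
```

```bash
python3 st.py
```

```text
t 3.67 pos [0.55  0.037 0.133] yaw 2.86 zax [-0.  0. -1.] w 0.0154 gf 0.0 F [ 0.5  0.1 -0.4] T [-0.   -0.04 -0.02] q [0.07 0.38 0.02 1.21 0.   0.35]
```

drive_tool([
  [[0,0,0],[0,0,0],0.17],
  [[0,0,0],[0,0,0],0.165],
  [[0,0,0],[0,0,0],0.16],
  [[0,0,0],[0,0,0],0.155],
  [[0,0,0],[0,0,0],0.14],
  [[0,0,0],[0,0,0],0.14],
])

```text
clock: 4.17
eef_pos: [0.5499, 0.037, 0.133]
tool_rot: [0.14, 0.99, -0.0, -0.0]
ft_force: [0.3, 0.3, -0.4]
grip_width: 0.012
grasp_force: 0.0
```

```bash
python3 st.py
```

```text
t 4.17 pos [0.5499 0.037  0.133 ] yaw 2.86 zax [-0. -0. -1.] w 0.012 gf 0.0 F [ 0.3  0.3 -0.4] T [-0.01  0.01  0.04] q [ 0.07  0.38  0.02  1.21 -0.    0.35]
```

drive_tool([
  [[0,0,0],[0,0,0],0.12],
  [[0,0,0],[0,0,0],0.1],
  [[0,0,0],[0,0,0],0.1],
  [[0,0,0],[0,0,0],0.1],
])

```text
clock: 4.5
eef_pos: [0.55, 0.037, 0.133]
tool_rot: [0.14, 0.99, -0.0, -0.0]
ft_force: [0.6, -0.5, -0.5]
grip_width: 0.0086
grasp_force: 0.0
```

```bash
python3 st.py;  python3 - <<'E'
from h import *
cs={n:camera(n) for n in("scene",)}
c=cs["scene"]; im=cv2.resize(c["image"][135:195,220:300],(800,600),interpolation=cv2.INTER_CUBIC)
save({"image":np.clip(im.astype(float)*1.8,0,255).astype(np.uint8)},"pics/g2.png")
p=proj(c,[[.551,.037,.126],[.551,.037,.16],[.551,.037,.133]]);print((p-[220,135])*10)
E
```

```text
t 4.5 pos [0.55  0.037 0.133] yaw 2.86 zax [-0. -0. -1.] w 0.0086 gf 0.0 F [ 0.6 -0.5 -0.5] T [ 0.02 -0.08  0.06] q [ 0.07  0.38  0.02  1.21 -0.    0.35]
[[384.30709754 397.96755882]
 [383.73223646 297.38332322]
 [384.189874   377.48579962]]
```

View pics/g2.png

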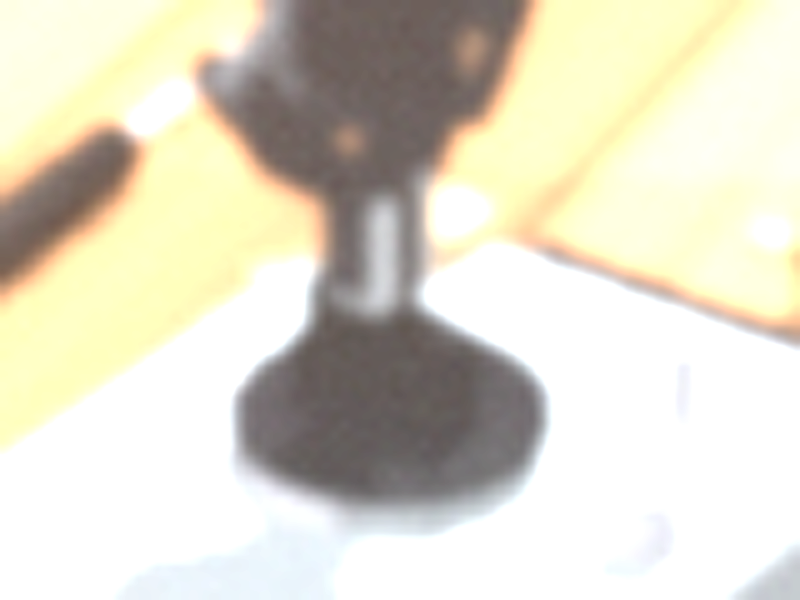

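In the scene crop the finger metal ends at about (375,312), right at the bar's ridge. It isn't clear what lies below that, because it's black on black. I'll enhance before/after crops and compare them numerically before doing more.

```bash
python3 - <<'E'
from h import *
c0=pickle.load(open("c0.pkl","rb"))["scene"]; c=camera("scene")
def f(im):
    k=im[140:192,235:285].astype(float); return cv2.resize(np.clip(k*4,0,255).astype(np.uint8),(400,416),interpolation=cv2.INTER_CUBIC)
a,b=f(c0["image"]),f(c["image"])
from scipy.spatial.transform import Rotation as R
M=R.from_quat(get_obs()["tool_rot"]).as_matrix(); p0=get_obs()["eef_pos"]
for dx in(-.011,.011):
  for dy in(-.0045,.0045):
    P=[p0+M@np.array([dx,dy,z]) for z in(0,-.04)]; q=((proj(c,P)-[235,140])*8).astype(int); cv2.line(b,tuple(map(int,q[0])),tuple(map(int,q[1])),(255,0,0) if dy<0 else (0,255,0),1)
A=-.285;d=np.array([np.cos(A),np.sin(A)]);n=np.array([-d[1],d[0]])
for k in(-.007,.007):
    P=[np.r_[np.array([.551,.037])+s*.03*d+k*n,.16] for s in(-1,1)]; q=((proj(c,P)-[235,140])*8).astype(int)
    for im in(a,b): cv2.line(im,tuple(map(int,q[0])),tuple(map(int,q[1])),(255,255,0),1)
save({"image":np.hstack([a,b])},"pics/g3.png")
E
```

```text
(no output)
```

View pics/g3.png

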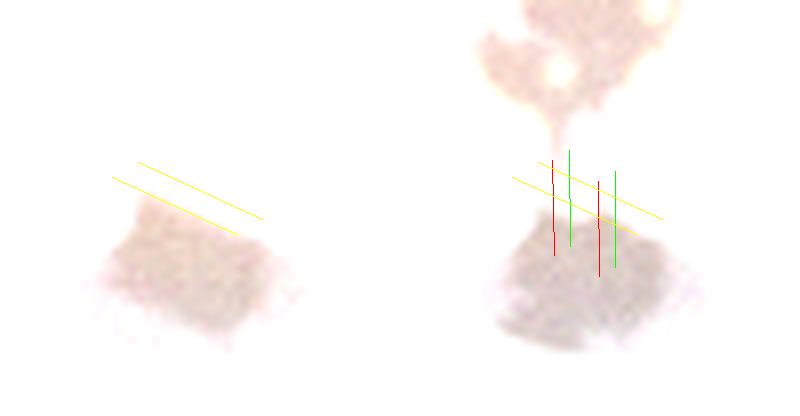

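drive_tool([
  [[0,0,0],[0,0,0],0.08],
  [[0,0,0],[0,0,0],0.06],
  [[0,0,0],[0,0,0],0.04],
  [[0,0,0],[0,0,0],0.02],
  [[0,0,0],[0,0,0],0.02],
])

```text
clock: 5.02
eef_pos: [0.55, 0.0369, 0.133]
tool_rot: [0.14, 0.99, -0.0, -0.0]
ft_force: [0.7, -1.0, -0.0]
grip_width: 0.0018
grasp_force: 0.0
```

```bash
python3 st.py
```

```text
t 5.02 pos [0.55   0.0369 0.133 ] yaw 2.86 zax [-0. -0. -1.] w 0.0018 gf 0.0 F [ 0.7 -1.  -0. ] T [-0.05  0.05  0.07] q [ 0.07  0.38  0.02  1.21 -0.    0.35]
```

The fingers shut without touching anything, so they are not around the bar. I'll check the TCP against the cameras in the start pictures, where the gripper is in view.

```bash
python3 - <<'E'
from h import *
from scipy.spatial.transform import Rotation as R
cs=pickle.load(open("c0.pkl","rb"))
M=np.array([[-.907,.422,0],[.422,.907,0],[0,0,-1]]);p0=np.array([.2111,.4533,.201])
pts={}
for n,c in cs.items():
    P=[p0,p0+M@[0,.0425,-.013],p0+M@[0,-.0425,-.013],p0+M@[0,0,-.073]]
    q=proj(c,P); print(n,q.round(1).tolist()); pts[n]=q
im1=cv2.resize(cs["top"]["image"][290:384,0:100],(400,376),interpolation=cv2.INTER_CUBIC)
u=pts["scene"][0].astype(int); x0=max(0,min(512-100,u[0]-50));y0=max(0,min(384-94,u[1]-60))
im2=cv2.resize(cs["scene"]["image"][y0:y0+94,x0:x0+100],(400,376),interpolation=cv2.INTER_CUBIC)
for im,q,o in((im1,pts["top"],(0,290)),(im2,pts["scene"],(x0,y0))):
    for k,p in enumerate(q): cv2.circle(im,tuple(int(v) for v in (p-o)*4),3,[(255,0,0),(0,255,0),(0,255,0),(0,0,255)][k],-1)
save({"image":np.hstack([im1,im2])},"pics/tcp.png")
E
```

```text
scene [[225.2, 83.6], [234.2, 77.5], [215.6, 83.0], [224.3, 64.3]]
top [[55.7, 323.1], [37.1, 316.6], [69.0, 331.6], [39.4, 328.8]]
```

View pics/tcp.png

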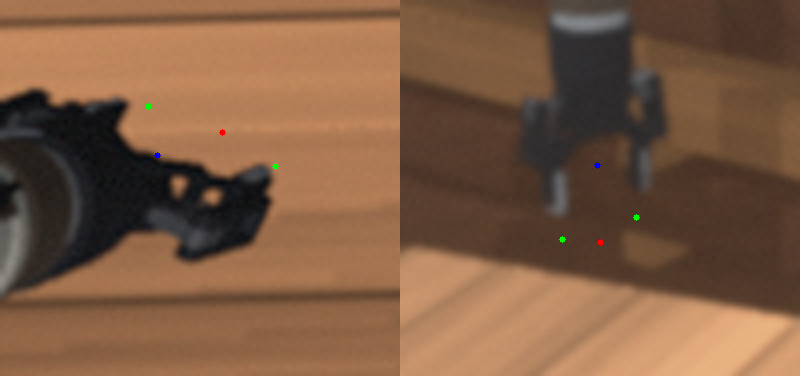

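In both start views the real fingertips sit well off the projected TCP. In the scene crop they are at (557,213) and (640,188), against a projection of (562,239) and (636,217). I'll triangulate them.

```bash
python3 - <<'E'
from h import *
cs=pickle.load(open("c0.pkl","rb")); t,s=cs["top"],cs["scene"]
M=np.array([[-.907,.422,0],[.422,.907,0],[0,0,-1]]);p0=np.array([.2111,.4533,.201])
for nm,a,b,k in(("f+",(31.2,316),(235.2,70),1),("f-",(67,333),(214.3,76.3),-1)):
    P,e=tri(t,a,s,b); E=p0+M@[0,k*.0425,-.013]; print(nm,P.round(4),"err",round(e,4),"expected",E.round(4),"diff",(P-E).round(4))
print([ (np.array(c["view"])[:3,:3]).round(3).tolist() for c in (t,s)])
# check the bench level: base plate / housing vertical scale: bed corners z=.02, glue
E
```

```text
f+ [0.2353 0.4895 0.2445] err 0.0008 expected [0.229  0.4918 0.214 ] diff [ 0.0062 -0.0024  0.0305]
f- [0.1949 0.4061 0.2425] err 0.0006 expected [0.1932 0.4148 0.214 ] diff [ 0.0017 -0.0086  0.0285]
[[[-0.023, -1.0, 0.012], [-0.988, 0.021, -0.154], [0.153, -0.016, -0.988]], [[0.892, 0.452, -0.016], [0.242, -0.507, -0.827], [-0.382, 0.734, -0.561]]]
```

drive_tool([
  [[0,0,0],[0,0,0],0.3],
  [[0,0,0],[0,0,0],0.5],
  [[0,0,0],[0,0,0],0.5],
  [[0,0,0],[0,0,0],0.5],
  [[0,0,-3],[0,0,0],0.5],
  [[0,0,-3],[0,0,0],0.5],
  [[0,0,0],[0,0,0],0.5],
])

```text
clock: 5.6
eef_pos: [0.5494, 0.0369, 0.1261]
tool_rot: [0.14, 0.99, -0.0, -0.001]
ft_force: [0.7, 0.9, 0.6]
grip_width: 0.0427
grasp_force: 0.0
```

drive_tool([
  [[0,0,-3],[0,0,0],0.5],
  [[0,0,-3],[0,0,0],0.5],
  [[0,0,-2],[0,0,0],0.5],
  [[0,0,-2],[0,0,0],0.5],
  [[0,0,0],[0,0,0],0.5],
])

```text
clock: 6.02
eef_pos: [0.5496, 0.0369, 0.1164]
tool_rot: [0.14, 0.99, -0.0, -0.0]
ft_force: [-0.7, 0.8, -0.0]
grip_width: 0.0427
grasp_force: 0.0
```

```bash
python3 st.py
```

```text
t 6.02 pos [0.5496 0.0369 0.1164] yaw 2.86 zax [-0.001 -0.    -1.   ] w 0.0427 gf 0.0 F [-0.7  0.8 -0. ] T [-0.    0.04  0.02] q [ 0.07  0.39 -0.01  1.17  0.    0.35]
```

drive_tool([
  [[0,0,-3],[0,0,0],0.45],
  [[0,0,-3],[0,0,0],0.4],
  [[0,0,-2],[0,0,0],0.35],
  [[0,0,-1],[0,0,0],0.3],
  [[0,0,0],[0,0,0],0.27],
  [[0,0,0],[0,0,0],0.24],
  [[0,0,0],[0,0,0],0.24],
])

```text
clock: 6.6
eef_pos: [0.5501, 0.037, 0.1081]
tool_rot: [0.14, 0.99, 0.0, 0.0]
ft_force: [-0.6, 0.4, -0.2]
grip_width: 0.0202
grasp_force: 0.0
```

```bash
python3 st.py; python3 - <<'E'
from h import *
c=camera("scene"); im=cv2.resize(c["image"][135:195,220:300],(800,600),interpolation=cv2.INTER_CUBIC)
save({"image":np.clip(im.astype(float)*2.2,0,255).astype(np.uint8)},"pics/g4.png")
E
```

```text
t 6.6 pos [0.5501 0.037  0.1081] yaw 2.86 zax [ 0.  0. -1.] w 0.0202 gf 0.0 F [-0.6  0.4 -0.2] T [-0.01 -0.01 -0.05] q [ 0.07  0.4  -0.02  1.15 -0.    0.35]
```

View pics/g4.png

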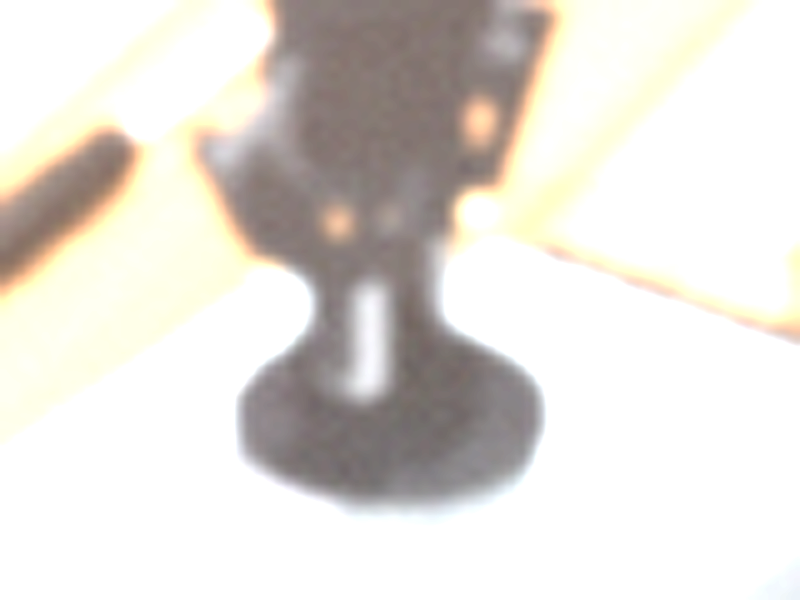

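The near finger's metal now ends at (365,398), in front of the bar and low down, so the fingers straddle it. Closing slowly.

drive_tool([
  [[0,0,0],[0,0,0],0.22],
  [[0,0,0],[0,0,0],0.2],
  [[0,0,0],[0,0,0],0.185],
  [[0,0,0],[0,0,0],0.185],
])

```text
clock: 6.98
eef_pos: [0.5503, 0.0378, 0.1082]
tool_rot: [0.14, 0.99, 0.001, 0.0]
ft_force: [0.3, 3.1, 0.1]
grip_width: 0.0157
grasp_force: 1.6
```

```bash
python3 st.py
```

```text
t 6.98 pos [0.5503 0.0378 0.1082] yaw 2.861 zax [ 0.001  0.001 -1.   ] w 0.0157 gf 1.6 F [0.3 3.1 0.1] T [ 0.67 -0.22 -0.  ] q [ 0.07  0.4  -0.02  1.15  0.    0.35]
```

drive_tool([
  [[0.3,1.2,0],[0,0,0],0.185],
  [[0,0,0],[0,0,0],0.18],
  [[0,0,0],[0,0,0],0.18],
])

```text
clock: 7.23
eef_pos: [0.5502, 0.0381, 0.108]
tool_rot: [0.14, 0.99, -0.0, -0.0]
ft_force: [0.7, 1.6, -0.2]
grip_width: 0.0151
grasp_force: 0.4
```

```bash
python3 st.py
```

```text
t 7.23 pos [0.5502 0.0381 0.108 ] yaw 2.86 zax [-0. -0. -1.] w 0.0151 gf 0.4 F [ 0.7  1.6 -0.2] T [ 0.16 -0.04 -0.01] q [ 0.07  0.4  -0.02  1.15 -0.    0.35]
```

Nearly centred, and no twist. Gripping.

drive_tool([
  [[0,0.3,0],[0,0,0],0.172],
  [[0,0,0],[0,0,0],0.164],
  [[0,0,0],[0,0,0],0.155],
  [[0,0,0],[0,0,0],0.14],
])

```text
clock: 7.57
eef_pos: [0.5505, 0.0387, 0.1082]
tool_rot: [0.14, 0.99, 0.0, 0.0]
ft_force: [0.3, 2.2, 1.9]
grip_width: 0.0125
grasp_force: 48.4
```

```bash
python3 st.py
```

```text
t 7.57 pos [0.5505 0.0387 0.1082] yaw 2.86 zax [ 0.  0. -1.] w 0.0125 gf 48.4 F [0.3 2.2 1.9] T [ 0.37 -0.09 -0.14] q [ 0.07  0.4  -0.02  1.15  0.    0.35]
```

drive_tool([
  [[0,0,2],[0,0,0],0.12],
  [[0,0,3],[0,0,0],0.12],
  [[0,0,3],[0,0,0],0.12],
  [[0,0,3],[0,0,0],0.12],
  [[0,0,0],[0,0,0],0.12],
  [[0,0,0],[0,0,0],0.12],
])

```text
clock: 8.07
eef_pos: [0.5503, 0.0387, 0.1172]
tool_rot: [0.14, 0.99, 0.0, -0.001]
ft_force: [5.6, 2.8, -11.0]
grip_width: 0.0124
grasp_force: 58.7
```

```bash
python3 st.py
```

```text
t 8.07 pos [0.5503 0.0387 0.1172] yaw 2.86 zax [-0.001  0.    -1.   ] w 0.0124 gf 58.7 F [  5.6   2.8 -11. ] T [ 0.51 -1.18 -0.04] q [ 0.07  0.39 -0.01  1.17  0.    0.35]
```

drive_tool([
  [[0,0,1.5],[0,0,0],0.12],
  [[0,0,0],[0,0,3],0.12],
  [[0,0,0],[0,0,5],0.12],
  [[0,0,0],[0,0,5],0.12],
  [[0,0,0],[0,0,0],0.12],
])

```text
clock: 8.48
eef_pos: [0.5502, 0.0382, 0.1184]
tool_rot: [0.026, 1.0, -0.0, -0.001]
ft_force: [5.4, 1.2, -11.1]
grip_width: 0.0126
grasp_force: 58.7
```

```bash
python3 st.py
```

```text
t 8.48 pos [0.5502 0.0382 0.1184] yaw 3.09 zax [-0.002 -0.001 -1.   ] w 0.0126 gf 58.7 F [  5.4   1.2 -11.1] T [ 0.35 -1.16  0.09] q [ 0.07  0.39 -0.    1.18 -0.    0.12]
```

drive_tool([
  [[0.5,0,0],[0,0,6],0.12],
  [[0.5,0,0],[0,0,6],0.12],
  [[0,0,0],[0,0,6],0.12],
  [[0,0,0],[0,0,6],0.12],
  [[0,0,0],[0,0,5],0.12],
  [[0,0,0],[0,0,0],0.12],
  [[0,0,0],[0,0,0],0.12],
])

```text
clock: 9.07
eef_pos: [0.5504, 0.0373, 0.1187]
tool_rot: [-0.223, 0.975, -0.001, -0.002]
ft_force: [3.6, -1.8, -13.1]
grip_width: 0.0127
grasp_force: 58.7
```

```bash
python3 st.py
```

```text
t 9.07 pos [0.5504 0.0373 0.1187] yaw -2.693 zax [-0.003 -0.002 -1.   ] w 0.0127 gf 58.7 F [  3.6  -1.8 -13.1] T [-0.48 -0.88  0.12] q [ 0.07  0.39 -0.    1.18 -0.   -0.38]
```

drive_tool([
  [[0,0,-1.5],[0,0,0],0.12],
  [[0,0,-1],[0,0,0],0.12],
  [[0,0,0],[0,0,0],0.12],
  [[0,0,0],[0,0,0],0.19],
  [[0,0,0],[0,0,0],0.19],
  [[0,0,0],[0,0,0],0.19],
])

```text
clock: 9.57
eef_pos: [0.5521, 0.0393, 0.1199]
tool_rot: [-0.224, 0.975, 0.0, 0.002]
ft_force: [0.3, 0.9, -0.2]
grip_width: 0.0164
grasp_force: 0.0
```

```bash
python3 st.py
```

```text
t 9.57 pos [0.5521 0.0393 0.1199] yaw -2.69 zax [ 0.003  0.002 -1.   ] w 0.0164 gf 0.0 F [ 0.3  0.9 -0.2] T [ 0.    0.03 -0.06] q [ 0.07  0.39 -0.    1.18  0.   -0.38]
```

drive_tool([
  [[0,0,-3],[0,0,0],0.19],
  [[0,0,-3],[0,0,0],0.19],
  [[0,0,0],[0,0,3],0.19],
  [[0,0,0],[0,0,3],0.19],
  [[0,0,0],[0,0,2],0.19],
  [[0,0,0],[0,0,1],0.19],
  [[0,0,0],[0,0,0],0.19],
])

```text
clock: 10.15
eef_pos: [0.5512, 0.0377, 0.112]
tool_rot: [-0.299, 0.954, -0.001, -0.0]
ft_force: [0.7, -2.8, -0.0]
grip_width: 0.0163
grasp_force: 10.4
```

```bash
python3 st.py
```

```text
t 10.15 pos [0.5512 0.0377 0.112 ] yaw -2.534 zax [-0.    -0.001 -1.   ] w 0.0163 gf 10.4 F [ 0.7 -2.8 -0. ] T [-0.77  0.07 -0.28] q [ 0.07  0.4  -0.01  1.16 -0.   -0.54]
```

drive_tool([
  [[0,-0.6,0],[0,0,1],0.19],
  [[0,0,0],[0,0,1],0.19],
  [[0,0,0],[0,0,0],0.19],
])

```text
clock: 10.4
eef_pos: [0.5512, 0.0377, 0.1121]
tool_rot: [-0.316, 0.949, -0.0, -0.0]
ft_force: [-0.2, -2.2, -0.0]
grip_width: 0.0166
grasp_force: 9.1
```

```bash
python3 st.py
```

```text
t 10.4 pos [0.5512 0.0377 0.1121] yaw -2.498 zax [-0. -0. -1.] w 0.0166 gf 9.1 F [-0.2 -2.2 -0. ] T [-0.56  0.04 -0.29] q [ 0.07  0.4  -0.01  1.16 -0.   -0.58]
```

drive_tool([
  [[0,-0.4,0],[0,0,1],0.19],
  [[0,0,0],[0,0,1],0.19],
  [[0,0,0],[0,0,0],0.19],
])

```text
clock: 10.65
eef_pos: [0.5513, 0.0376, 0.112]
tool_rot: [-0.333, 0.943, 0.0, 0.0]
ft_force: [0.3, -2.4, 0.7]
grip_width: 0.0163
grasp_force: 11.1
```

```bash
python3 st.py
```

```text
t 10.65 pos [0.5513 0.0376 0.112 ] yaw -2.462 zax [-0.  0. -1.] w 0.0163 gf 11.1 F [ 0.3 -2.4  0.7] T [-0.39  0.16 -0.39] q [ 0.07  0.4  -0.01  1.16  0.   -0.61]
```

drive_tool([
  [[0,-0.4,0],[0,0,0.6],0.19],
  [[0,0,0],[0,0,0.4],0.19],
  [[0,0,0],[0,0,0],0.19],
])

```text
clock: 10.9
eef_pos: [0.5513, 0.0375, 0.1121]
tool_rot: [-0.341, 0.94, 0.0, 0.0]
ft_force: [-0.4, 0.3, 1.1]
grip_width: 0.0161
grasp_force: 10.6
```

```bash
python3 st.py
```

```text
t 10.9 pos [0.5513 0.0375 0.1121] yaw -2.445 zax [ 0.     0.001 -1.   ] w 0.0161 gf 10.6 F [-0.4  0.3  1.1] T [-0.04  0.15 -0.37] q [ 0.07  0.4  -0.01  1.16  0.   -0.63]
```

drive_tool([
  [[0,0,0.5],[0,0,1],0.19],
  [[0,0,0.5],[0,0,1],0.19],
  [[0,0,0],[0,0,0],0.19],
])

```text
clock: 11.15
eef_pos: [0.5511, 0.0373, 0.1125]
tool_rot: [-0.358, 0.934, 0.0, -0.0]
ft_force: [1.1, 0.6, -2.9]
grip_width: 0.0163
grasp_force: 8.0
```

```bash
python3 st.py
```

```text
t 11.15 pos [0.5511 0.0373 0.1125] yaw -2.409 zax [-0.001  0.    -1.   ] w 0.0163 gf 8.0 F [ 1.1  0.6 -2.9] T [ 0.02 -0.19 -0.19] q [ 0.07  0.4  -0.01  1.16  0.   -0.66]
```

drive_tool([
  [[0,0,0],[0,0,1],0.19],
  [[0,0,0],[0,0,1],0.19],
  [[0,0,0],[0,0,0],0.19],
])

```text
clock: 11.4
eef_pos: [0.5511, 0.0372, 0.1126]
tool_rot: [-0.374, 0.927, 0.0, -0.0]
ft_force: [1.7, 0.4, -4.7]
grip_width: 0.0162
grasp_force: 8.0
```

```bash
python3 st.py
```

```text
t 11.4 pos [0.5511 0.0372 0.1126] yaw -2.375 zax [-0.001  0.    -1.   ] w 0.0162 gf 8.0 F [ 1.7  0.4 -4.7] T [ 0.13 -0.26 -0.24] q [ 0.07  0.4  -0.01  1.16  0.   -0.7 ]
```

drive_tool([
  [[0,0,-1],[0,0,0],0.19],
  [[0,0,0],[0,0,0],0.19],
])

```text
clock: 11.57
eef_pos: [0.5513, 0.0373, 0.1123]
tool_rot: [-0.374, 0.928, 0.0, 0.0]
ft_force: [-0.0, 0.8, -0.6]
grip_width: 0.016
grasp_force: 7.9
```

```bash
python3 st.py
```

```text
t 11.57 pos [0.5513 0.0373 0.1123] yaw -2.376 zax [ 0.  0. -1.] w 0.016 gf 7.9 F [-0.   0.8 -0.6] T [ 0.18  0.1  -0.23] q [ 0.07  0.4  -0.01  1.16  0.   -0.7 ]
```

drive_tool([
  [[0,0,-0.2],[0,0,1],0.19],
  [[0,0,-0.2],[0,0,1],0.19],
  [[0,0,0],[0,0,0],0.19],
])

```text
clock: 11.82
eef_pos: [0.5514, 0.0373, 0.1121]
tool_rot: [-0.39, 0.921, 0.0, 0.0]
ft_force: [-1.1, 1.1, 1.5]
grip_width: 0.0161
grasp_force: 10.2
```

```bash
python3 st.py
```

```text
t 11.82 pos [0.5514 0.0373 0.1121] yaw -2.34 zax [ 0.001  0.    -1.   ] w 0.0161 gf 10.2 F [-1.1  1.1  1.5] T [ 0.32  0.27 -0.28] q [ 0.07  0.4  -0.01  1.16  0.   -0.73]
```

drive_tool([
  [[0,0,0],[0,0,1],0.19],
  [[0,0,0],[0,0,1],0.19],
  [[0,0,0],[0,0,0],0.19],
])

```text
clock: 12.07
eef_pos: [0.5514, 0.0373, 0.112]
tool_rot: [-0.406, 0.914, 0.0, 0.0]
ft_force: [-1.2, 2.4, 3.5]
grip_width: 0.0167
grasp_force: 9.9
```

```bash
python3 st.py
```

```text
t 12.07 pos [0.5514 0.0373 0.112 ] yaw -2.305 zax [ 0.001  0.    -1.   ] w 0.0167 gf 9.9 F [-1.2  2.4  3.5] T [ 0.44  0.33 -0.25] q [ 0.07  0.4  -0.01  1.16  0.   -0.77]
```

drive_tool([
  [[-0.3,0.5,0.5],[0,0,1],0.19],
  [[0,0,0],[0,0,1],0.19],
  [[0,0,0],[0,0,0],0.19],
])

```text
clock: 12.32
eef_pos: [0.5514, 0.0372, 0.1121]
tool_rot: [-0.422, 0.907, -0.0, 0.0]
ft_force: [0.3, 0.7, 0.4]
grip_width: 0.0166
grasp_force: 9.1
```

```bash
python3 st.py
```

```text
t 12.32 pos [0.5514 0.0372 0.1121] yaw -2.27 zax [ 0.001 -0.001 -1.   ] w 0.0166 gf 9.1 F [0.3 0.7 0.4] T [ 0.04 -0.14 -0.26] q [ 0.07  0.4  -0.01  1.16 -0.   -0.8 ]
```

drive_tool([
  [[0,0,0],[0,0,1],0.19],
  [[0,0,0],[0,0,1],0.19],
  [[0,0,0],[0,0,0],0.19],
])

```text
clock: 12.57
eef_pos: [0.5513, 0.0372, 0.1122]
tool_rot: [-0.438, 0.899, -0.0, 0.0]
ft_force: [1.2, -0.0, 0.7]
grip_width: 0.016
grasp_force: 10.5
```

```bash
python3 st.py
```

```text
t 12.57 pos [0.5513 0.0372 0.1122] yaw -2.235 zax [ 0.001 -0.001 -1.   ] w 0.016 gf 10.5 F [ 1.2 -0.   0.7] T [-0.09 -0.23 -0.28] q [ 0.07  0.4  -0.01  1.16 -0.   -0.84]
```

drive_tool([
  [[0,0,0],[0,0,1],0.19],
  [[0,0,0],[0,0,1],0.19],
  [[0,0,0],[0,0,0],0.19],
])

```text
clock: 12.82
eef_pos: [0.5514, 0.0372, 0.1121]
tool_rot: [-0.453, 0.891, -0.0, 0.0]
ft_force: [1.0, -1.4, -0.3]
grip_width: 0.016
grasp_force: 11.2
```

```bash
python3 st.py
```

```text
t 12.82 pos [0.5514 0.0372 0.1121] yaw -2.201 zax [ 0.001 -0.001 -1.   ] w 0.016 gf 11.2 F [ 1.  -1.4 -0.3] T [-0.32 -0.36 -0.31] q [ 0.07  0.4  -0.01  1.16 -0.   -0.87]
```

drive_tool([
  [[0.2,-0.2,0],[0,0,1],0.19],
  [[0,0,0],[0,0,1],0.19],
  [[0,0,0],[0,0,0],0.19],
])

```text
clock: 13.07
eef_pos: [0.5513, 0.0372, 0.112]
tool_rot: [-0.469, 0.883, -0.0, 0.0]
ft_force: [2.7, -1.4, 0.5]
grip_width: 0.0159
grasp_force: 9.3
```

```bash
python3 st.py
```

```text
t 13.07 pos [0.5513 0.0372 0.112 ] yaw -2.165 zax [ 0. -0. -1.] w 0.0159 gf 9.3 F [ 2.7 -1.4  0.5] T [-0.33 -0.51 -0.28] q [ 0.07  0.4  -0.01  1.16 -0.   -0.91]
```

drive_tool([
  [[0.4,-0.3,0],[0,0,1],0.19],
  [[0,0,0],[0,0,1],0.19],
  [[0,0,0],[0,0,0],0.19],
])

```text
clock: 13.32
eef_pos: [0.5513, 0.0371, 0.1117]
tool_rot: [-0.484, 0.875, 0.0, -0.0]
ft_force: [2.5, -1.0, -2.8]
grip_width: 0.0163
grasp_force: 6.8
```

```bash
python3 st.py
```

```text
t 13.32 pos [0.5513 0.0371 0.1117] yaw -2.13 zax [-0.001 -0.    -1.   ] w 0.0163 gf 6.8 F [ 2.5 -1.  -2.8] T [-0.21 -0.49 -0.2 ] q [ 0.07  0.4  -0.01  1.16 -0.   -0.94]
```

drive_tool([
  [[0,0,0],[0,0,0],0.19],
  [[0,0,0],[0,0,0],0.19],
  [[0,0,0],[0,0,0],0.19],
])

```text
clock: 13.57
eef_pos: [0.5513, 0.037, 0.1117]
tool_rot: [-0.484, 0.875, 0.0, -0.0]
ft_force: [2.8, 0.3, -3.2]
grip_width: 0.0163
grasp_force: 6.3
```

```bash
python3 st.py
```

```text
t 13.57 pos [0.5513 0.037  0.1117] yaw -2.131 zax [-0.001 -0.    -1.   ] w 0.0163 gf 6.3 F [ 2.8  0.3 -3.2] T [-0.24 -0.51 -0.16] q [ 0.07  0.4  -0.01  1.16 -0.   -0.94]
```

drive_tool([
  [[0,0,0],[0,0,-2],0.19],
  [[0,0,0],[0,0,0],0.19],
  [[0,0,0],[0,0,0],0.19],
  [[0,0,0],[0,0,0],0.19],
])

```text
clock: 13.9
eef_pos: [0.5513, 0.0372, 0.1123]
tool_rot: [-0.469, 0.883, 0.0, -0.0]
ft_force: [-0.2, -0.8, 0.1]
grip_width: 0.0162
grasp_force: 0.4
```

```bash
python3 st.py
```

```text
t 13.9 pos [0.5513 0.0372 0.1123] yaw -2.166 zax [-0.  0. -1.] w 0.0162 gf 0.4 F [-0.2 -0.8  0.1] T [-0.11 -0.12 -0.04] q [ 0.07  0.4  -0.01  1.16  0.   -0.91]
```

drive_tool([
  [[0,0,0],[0,0,1],0.19],
  [[0,0,0],[0,0,1],0.19],
  [[0,0,0],[0,0,0],0.19],
])

```text
clock: 14.15
eef_pos: [0.5513, 0.037, 0.1118]
tool_rot: [-0.484, 0.875, 0.0, -0.0]
ft_force: [1.3, -1.3, -1.4]
grip_width: 0.0161
grasp_force: 1.4
```

```bash
python3 st.py
```

```text
t 14.15 pos [0.5513 0.037  0.1118] yaw -2.13 zax [-0.001 -0.    -1.   ] w 0.0161 gf 1.4 F [ 1.3 -1.3 -1.4] T [-0.2  -0.3  -0.06] q [ 0.07  0.4  -0.01  1.16 -0.   -0.94]
```

drive_tool([
  [[0,0,0],[0,0,1],0.19],
  [[0,0,0],[0,0,0.5],0.19],
  [[0,0,0],[0,0,0],0.19],
])

```text
clock: 14.4
eef_pos: [0.5514, 0.037, 0.1119]
tool_rot: [-0.495, 0.869, 0.0, -0.0]
ft_force: [1.0, -0.7, -2.6]
grip_width: 0.0161
grasp_force: 3.5
```

```bash
python3 st.py
```

```text
t 14.4 pos [0.5514 0.037  0.1119] yaw -2.105 zax [-0. -0. -1.] w 0.0161 gf 3.5 F [ 1.  -0.7 -2.6] T [-0.26 -0.1  -0.08] q [ 0.07  0.4  -0.01  1.16 -0.   -0.97]
```

```bash
cat > lift.py <<'E'
from h import *
c0=pickle.load(open("c0.pkl","rb"))["scene"]; c=camera("scene")
# front lower edge of the skirt's top plate: point of skirt facing camera; model shift per mm
q=proj(c,[[.551,.037,.12],[.551,.037,.13]]); ppm=(q[0,1]-q[1,1])/10
def edge(im,u):
    g=cv2.GaussianBlur(im.max(2).astype(float),(0,0),.7)[172:196,u]; d=np.gradient(g); k=d.argmax()
    w=d[max(k-2,0):k+3]; return 172+(w*np.arange(max(k-2,0),max(k-2,0)+len(w))).sum()/w.sum()
cols=range(246,273); e=np.array([edge(c["image"],u)-edge(c0["image"],u) for u in cols])
print("px/mm",round(ppm,3),"lift mm per col",np.round(-e/ppm,1),"median",np.median(-e/ppm).round(2))
E
python3 lift.py
```

```text
px/mm 0.292 lift mm per col [17.9 19.  17.5 16.9 15.2  0.8 16.2 15.7 13.4 12.7 12.5 12.6 12.7 12.7
 12.7 12.6  1.6  0.7  0.2  0.1  0.1  0.1  0.1 -2.1  0.   0.1  2.8] median 12.55
```

```bash
python3 - <<'E'
from h import *
c0=pickle.load(open("c0.pkl","rb"))["scene"]; c=camera("scene"); save(c,"pics/s_now.png")
for u in(250,255,260,264,267,270):
    print(u,c0["image"][172:192,u].max(1).tolist(),"\n   ",c["image"][172:192,u].max(1).tolist())
a,b=[cv2.resize(i["image"][140:200,225:295],(400,343),interpolation=cv2.INTER_CUBIC) for i in(c0,c)]
save({"image":np.clip(np.hstack([a,b]).astype(float)*1.6,0,255).astype(np.uint8)},"pics/cmp.png")
E
```

```text
250 [60, 61, 61, 59, 64, 63, 67, 67, 68, 66, 68, 82, 112, 137, 144, 148, 170, 206, 221, 225] 
    [56, 57, 54, 55, 53, 52, 55, 55, 54, 55, 59, 78, 112, 139, 147, 145, 141, 139, 140, 140]
255 [58, 59, 57, 58, 58, 60, 62, 62, 64, 68, 67, 66, 71, 91, 114, 125, 141, 176, 211, 223] 
    [57, 54, 56, 55, 54, 54, 53, 55, 52, 55, 53, 56, 66, 91, 112, 125, 137, 140, 142, 139]
260 [59, 58, 58, 58, 57, 58, 58, 57, 60, 62, 67, 68, 71, 92, 113, 122, 137, 170, 207, 222] 
    [94, 79, 61, 54, 53, 53, 53, 55, 55, 53, 56, 59, 65, 90, 113, 125, 138, 163, 180, 162]
264 [61, 58, 60, 56, 57, 58, 59, 58, 61, 65, 66, 66, 75, 96, 115, 125, 153, 192, 219, 225] 
    [60, 59, 53, 54, 56, 59, 64, 65, 66, 66, 65, 64, 77, 97, 115, 127, 154, 196, 221, 227]
267 [60, 61, 62, 59, 60, 61, 63, 66, 65, 68, 66, 73, 93, 111, 127, 157, 197, 220, 224, 225] 
    [54, 55, 56, 58, 61, 63, 65, 67, 65, 66, 65, 71, 93, 114, 129, 160, 202, 223, 227, 228]
270 [67, 66, 68, 66, 65, 67, 66, 67, 68, 68, 79, 99, 118, 141, 173, 202, 219, 223, 224, 225] 
    [64, 62, 62, 63, 63, 64, 65, 64, 66, 68, 79, 102, 120, 143, 176, 204, 222, 226, 227, 228]
```

View pics/cmp.png

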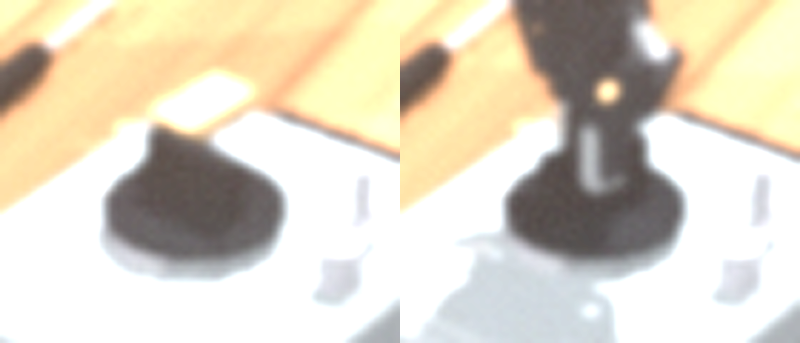

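The skirt's edge profile matches the start picture row for row, e.g. columns 264–270, so the knob has dropped fully home in the notch at about -1.07. I'll release and move over to the keeper post.

drive_tool([
  [[0,0,0],[0,0,-1.5],0.19],
  [[0,0,0],[0,0,-1.5],0.22],
  [[0,0,0],[0,0,0],0.35],
  [[0,0,0],[0,0,0],0.5],
  [[0,0,0],[0,0,0],0.5],
  [[0,0,0],[0,0,0],0.5],
])

```text
clock: 15.0
eef_pos: [0.5516, 0.0372, 0.1123]
tool_rot: [-0.473, 0.881, 0.0, 0.0]
ft_force: [-0.6, 0.0, 0.2]
grip_width: 0.0428
grasp_force: 0.0
```

```bash
python3 st.py
```

```text
t 15.0 pos [0.5516 0.0372 0.1123] yaw -2.157 zax [ 0.  0. -1.] w 0.0428 gf 0.0 F [-0.6  0.   0.2] T [ 0.02  0.05 -0.  ] q [ 0.07  0.4  -0.01  1.16  0.   -0.92]
```

drive_tool([
  [[0,0,5],[0,0,0],0.5],
  [[0,0,15],[0,0,0],0.5],
  [[0,0,25],[0,0,0],0.5],
  [[0,0,20],[0,0,6],0.5],
  [[20,2,0],[0,0,6],0.5],
  [[30,3,0],[0,0,7],0.5],
  [[30,3,0],[0,0,7],0.5],
  [[9,2,0],[0,0,7],0.5],
])

```text
clock: 15.67
eef_pos: [0.6439, 0.0473, 0.177]
tool_rot: [-0.705, 0.709, -0.001, 0.001]
ft_force: [-0.7, 0.1, -0.7]
grip_width: 0.0428
grasp_force: 0.0
```

drive_tool([
  [[0,0,0],[0,0,6],0.5],
  [[0,0,0],[0,0,0],0.5],
  [[0,0,0],[0,0,0],0.5],
])

```text
clock: 15.92
eef_pos: [0.6404, 0.0471, 0.1771]
tool_rot: [0.739, -0.674, -0.0, 0.0]
ft_force: [0.2, -0.7, 0.1]
grip_width: 0.0428
grasp_force: 0.0
```

```bash
python3 st.py; python3 lift.py; python3 - <<'E'
from h import *
c=camera("scene"); t=pickle.load(open("c0.pkl","rb"))["scene"]
print("knob region diff rows", proj(c,[[.64,.0473,.1645],[.6393,.0194,.135]]).round(1).tolist())
E
```

```text
t 15.92 pos [0.6404 0.0471 0.1771] yaw -1.48 zax [-0.  0. -1.] w 0.0428 gf 0.0 F [ 0.2 -0.7  0.1] T [-0.04 -0.03 -0.01] q [ 0.07  0.54  0.39  1.42  0.   -1.59]
px/mm 0.292 lift mm per col [0.2 0.2 0.2 0.2 0.2 0.1 0.  0.1 0.1 0.2 0.3 0.3 0.5 0.7 0.9 0.8 0.6 0.5
 0.1 0.1 0.2 0.1 0.2 0.1 0.1 0.1 2.8] median 0.18
knob region diff rows [[288.5, 168.6], [284.0, 182.2]]
```

drive_tool([
  [[0,0,-20],[0,0,0],0.5],
  [[0,0,-15],[0,0,0],0.45],
  [[0,0,-8],[0,0,0],0.45],
  [[0,0,-5],[0,0,0],0.45],
  [[0,0,0],[0,0,0],0.45],
])

```text
clock: 16.43
eef_pos: [0.6396, 0.047, 0.1282]
tool_rot: [0.739, -0.673, -0.001, 0.001]
ft_force: [0.4, 0.1, -0.8]
grip_width: 0.0386
grasp_force: 0.0
```

drive_tool([
  [[0,0,-5],[0,0,0],0.4],
  [[0,0,-5],[0,0,0],0.35],
  [[0,0,-3],[0,0,0],0.3],
  [[0,0,0],[0,0,0],0.25],
  [[0,0,0],[0,0,0],0.2],
  [[0,0,0],[0,0,0],0.2],
])

```text
clock: 16.93
eef_pos: [0.6407, 0.0471, 0.1164]
tool_rot: [0.739, -0.673, 0.0, -0.0]
ft_force: [0.3, 0.5, 0.8]
grip_width: 0.0169
grasp_force: 0.0
```

```bash
python3 st.py
```

```text
t 16.93 pos [0.6407 0.0471 0.1164] yaw -1.477 zax [ 0.  0. -1.] w 0.0169 gf 0.0 F [0.3 0.5 0.8] T [ 0.07 -0.01 -0.03] q [ 0.07  0.57  0.28  1.28 -0.   -1.59]
```

Now closing on the post.

drive_tool([
  [[0,0,0],[0,0,0],0.17],
  [[0,0,0],[0,0,0],0.15],
  [[0,0,0],[0,0,0],0.13],
  [[0,0,0],[0,0,0],0.12],
  [[0,0,0],[0,0,0],0.12],
])

```text
clock: 17.35
eef_pos: [0.6404, 0.0471, 0.1164]
tool_rot: [0.739, -0.673, -0.0, -0.0]
ft_force: [-1.2, -0.2, 2.1]
grip_width: 0.0107
grasp_force: 23.7
```

```bash
python3 st.py
```

```text
t 17.35 pos [0.6404 0.0471 0.1164] yaw -1.477 zax [-0.  0. -1.] w 0.0107 gf 23.7 F [-1.2 -0.2  2.1] T [ 0.04  0.37 -0.03] q [ 0.07  0.57  0.27  1.28  0.   -1.59]
```

drive_tool([
  [[-4.7,-0.2,0],[0,0,6],0.12],
  [[-4.7,-1.1,0],[0,0,6],0.12],
  [[-4.3,-1.7,0],[0,0,6],0.12],
  [[-4.1,-2.5,0],[0,0,6],0.12],
  [[0,0,0],[0,0,0],0.12],
])

```text
clock: 17.77
eef_pos: [0.6247, 0.0427, 0.1165]
tool_rot: [0.864, -0.503, 0.001, -0.002]
ft_force: [3.7, 2.2, -1.8]
grip_width: 0.0106
grasp_force: 23.5
```

```bash
python3 st.py
```

```text
t 17.77 pos [0.6247 0.0427 0.1165] yaw -1.054 zax [ 0.005  0.002 -1.   ] w 0.0106 gf 23.5 F [ 3.7  2.2 -1.8] T [ 0.54 -0.69  0.07] q [ 0.07  0.53  0.21  1.25  0.   -2.02]
```

drive_tool([
  [[-3.6,-3.2,0],[0,0,6],0.12],
  [[-2.9,-3.7,0],[0,0,6],0.12],
  [[-2.4,-4.1,0],[0,0,6],0.12],
  [[-1.4,-4,0],[0,0,6],0.12],
  [[0,0,0],[0,0,0],0.12],
  [[0,0,0],[0,0,0],0.12],
])

```text
clock: 18.27
eef_pos: [0.6133, 0.0288, 0.1164]
tool_rot: [0.95, -0.313, 0.0, -0.002]
ft_force: [0.3, 5.4, -0.2]
grip_width: 0.0106
grasp_force: 23.8
```

```bash
python3 st.py; python3 lift.py
```

```text
t 18.27 pos [0.6133 0.0288 0.1164] yaw -0.637 zax [ 0.002  0.004 -1.   ] w 0.0106 gf 23.8 F [ 0.3  5.4 -0.2] T [ 1.06 -0.17  0.13] q [ 0.04  0.51  0.18  1.24  0.   -2.46]
px/mm 0.292 lift mm per col [ 0.   0.1  0.1  0.1 14.5  0.2  0.   0.1  0.2  0.1  0.1  0.1  0.2  0.2
  0.3  0.6  1.2  2.2  1.   1.9  3.3  2.5 42.5 39.9 38.9 35.2 33.7] median 0.32
```

drive_tool([
  [[-0.4,-1.5,0],[0,0,0],0.12],
  [[-0.3,-1.5,0],[0,0,0],0.12],
  [[0,0,0],[0,0,0],0.12],
  [[0,0,0],[0,0,0],0.12],
])

```text
clock: 18.65
eef_pos: [0.6132, 0.0285, 0.1165]
tool_rot: [0.95, -0.312, 0.0, -0.005]
ft_force: [1.7, 11.2, -1.2]
grip_width: 0.011
grasp_force: 23.8
```

```bash
python3 st.py
```

```text
t 18.65 pos [0.6132 0.0285 0.1165] yaw -0.636 zax [ 0.003  0.009 -1.   ] w 0.011 gf 23.8 F [ 1.7 11.2 -1.2] T [ 2.29 -0.39  0.06] q [ 0.04  0.51  0.18  1.24  0.01 -2.46]
```

The post stands firm against its stop. Easing off, releasing and withdrawing straight up.

drive_tool([
  [[0.5,2.5,0],[0,0,0],0.12],
  [[0,0,0],[0,0,0],0.16],
  [[0,0,0],[0,0,0],0.22],
  [[0,0,0],[0,0,0],0.3],
  [[0,0,0],[0,0,0],0.35],
  [[0,0,0],[0,0,0],0.35],
])

```text
clock: 19.15
eef_pos: [0.6121, 0.0254, 0.116]
tool_rot: [0.949, -0.315, -0.0, 0.0]
ft_force: [0.8, -0.5, -0.2]
grip_width: 0.0297
grasp_force: 0.0
```

```bash
python3 st.py
```

```text
t 19.15 pos [0.6121 0.0254 0.116 ] yaw -0.64 zax [-0. -0. -1.] w 0.0297 gf 0.0 F [ 0.8 -0.5 -0.2] T [-0.03  0.01 -0.  ] q [ 0.04  0.51  0.18  1.24 -0.   -2.46]
```

drive_tool([
  [[0,0,8],[0,0,0],0.35],
  [[0,0,20],[0,0,0],0.35],
  [[0,0,30],[0,0,0],0.35],
  [[-20,0,20],[0,0,0],0.35],
  [[-40,40,20],[0,0,0],0.35],
  [[-40,40,0],[0,0,0],0.35],
  [[-40,40,0],[0,0,0],0.35],
  [[-40,40,0],[0,0,0],0.35],
])

```text
clock: 19.82
eef_pos: [0.4752, 0.1427, 0.2092]
tool_rot: [0.949, -0.315, 0.001, -0.001]
ft_force: [-0.6, 1.1, -0.4]
grip_width: 0.0302
grasp_force: 0.0
```

drive_tool([
  [[-40,40,0],[0,0,0],0.35],
  [[-40,40,0],[0,0,0],0.35],
  [[-30,40,0],[0,0,0],0.35],
  [[0,40,0],[0,0,0],0.35],
  [[0,0,0],[0,0,0],0.35],
  [[0,0,0],[0,0,0],0.35],
])

```text
clock: 20.32
eef_pos: [0.3919, 0.2761, 0.2086]
tool_rot: [0.95, -0.312, 0.001, -0.0]
ft_force: [0.3, -0.6, 0.1]
grip_width: 0.0299
grasp_force: 0.0
```

```bash
python3 st.py; python3 lift.py; python3 - <<'E'
from h import *
cs={n:camera(n) for n in("scene","top")}; t,s=cs["top"],cs["scene"]; c0=pickle.load(open("c0.pkl","rb"))
piv=np.array([.6393,.0194])
# match rendered post position: for each kappa, brightness difference to the start picture at the post and blade
for n,c in cs.items():
    d=cv2.GaussianBlur(np.abs(c["image"].astype(float)-c0[n]["image"]).max(2),(0,0),.7); r=[]
    for k in np.arange(0.9,1.61,.1):
        th=np.pi/2-.197+k; L=np.arange(.02,.056,.003)[:,None]
        u=proj(c,np.c_[piv+L*[np.cos(th),np.sin(th)],np.full(len(L),.1335)]).round().astype(int); g=c["image"].max(2)
        r.append((round(float(k),1),round(float(d[u[:,1],u[:,0]].mean())),int(g[u[-4:,1],u[-4:,0]].mean())))
    print(n,r)
    for q in("keeper_post","wedge","blank"):
        for x in silhouettes(q,c)[:1]: print(q,round(x["conf"],2),np.round(x["bbox"]))
E
```

```text
t 20.32 pos [0.3919 0.2761 0.2086] yaw -0.635 zax [ 0.001  0.    -1.   ] w 0.0299 gf 0.0 F [ 0.3 -0.6  0.1] T [-0.05 -0.   -0.01] q [ 0.61  0.2  -0.03  1.34 -0.   -1.89]
px/mm 0.292 lift mm per col [ -0.   -0.    0.    0.   -0.  -15.6  -0.    0.    0.1   0.1   0.    0.
   0.    0.    0.   -0.1  -0.   -0.   -0.   -0.   -0.   -0.1  -0.5  39.4
  38.2  34.2  31.9] median 0.01
scene [(0.9, 19, 183), (1.0, 35, 148), (1.1, 37, 134), (1.2, 31, 106), (1.3, 41, 121), (1.4, 66, 164), (1.5, 82, 200), (1.6, 73, 166)]
wedge 0.45 [253. 155. 268. 164.]
blank 0.96 [156. 238. 223. 283.]
top [(0.9, 9, 175), (1.0, 8, 175), (1.1, 10, 163), (1.2, 11, 105), (1.3, 24, 90), (1.4, 58, 164), (1.5, 74, 177), (1.6, 56, 137)]
keeper_post 0.69 [163. 142. 293. 236.]
wedge 0.57 [186. 195. 202. 208.]
blank 0.59 [296. 193. 361. 231.]
```

The blade peaks at 1.5 in both views, the knob's lift reads 0.01 mm, the blank and wedge haven't moved, and the robot is clear. Handing in.

```bash
python3 -c "
from workcell import *
print(job_done())"
```

```text
the job is handed in; nothing more can be done
None
```

The job is handed in: the knob dropped fully home in the right-hand notch on the blank's side (about -1.07 rad), the keeper is over the skirt against its stop at about 1.5 rad, and the arm is clear at 20.3 s. The wedge and blank showed no movement in the last pictures, and I did not re-check the other loose items.

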